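# Find the parts case that rattles and hold it out

## Task

One of the three closed blue parts cases has a loose ball in it: pick them up one at a time and, well clear of the bench, shake or rock each end to end a few times, until you find the one that rattles, setting every silent one back flat where it stood. Then hold the rattling case out level over the middle of the green mat, about 15 cm above the bench, and finish while still holding it there in the gripper; leave the other tools and parts on the bench alone.

Things in the scene. Friction and masses are not known exactly. Their poses are not given: they have to be found in the camera images.
- case_1_centre (a point): sealed parts case, one of three alike: blue box, yellow lid with white paper patch, 120 mm long (its x), 60 mm wide (y), 46 mm high (z), walls 4 mm, latches 3 mm proud on both short ends. This point is its centre, 23 mm above its underside. It stands flat, its length within 25 degrees of the world x; grip it from above across the 60 mm width at mid-length, firmly (30 N does no harm)
- case_2_centre (a point): sealed parts case, same look, size and point as case_1. Each case itself weighs 180 to 420 g, each different, with its centre of mass at this point, so weight does not tell which one rattles. One of the three, drawn at random, also holds a loose steel ball, 30 mm across, 110 g, that can roll 41 mm either way from the middle along the length and 11 mm across. Nothing in the other two can move
- case_3_centre (a point): sealed parts case, same look, size and point as case_1. The ball runs to the lower end when the case is tilted end-down by about 15 degrees, stays there when it is levelled gently, and knocks on the end walls when the case is shaken along its length: felt as jolts, or as a shift of the balance by about 0.08 N m from end to end, in the force and moment at the wrist or in the joint torques
- mat_middle (a point): green cutting mat with white grid, fixed flat on the bench beyond the cases, 120 mm (x) by 190 mm (y), 3 mm thick; this point is the middle of its top
- pliers: bystander: small pliers with red handles lying flat, 165 mm long (x), 14 mm high; origin on the bench under the pivot
- screwdriver: bystander: screwdriver lying flat along its x, 180 mm long; origin on the bench under it
- gear: bystander: small brass gear, 40 mm across, 14 mm high; origin under its middle
- ring: bystander: flat black ring, 40 mm across, 7 mm high; origin under its middle
- oil: bystander: small white bottle with red cap, 42 mm across, 100 mm high, upright; origin under its middle
- spool: bystander: copper blank, upright cylinder 38 mm across, 32 mm high; origin under its middle
Things that resemble listed ones, but are neither listed nor needed, are in the scene too. Of the things shaped like the part that bears mat_middle, the green one is meant.

How it is judged:
By the outcome, as a careful person would: the job done as asked, in the order asked, and still so for the second after the job is handed in, while the arm keeps its last pose, push and grip.
It also fails if it takes over 72 s, if anything falls off the work surface, if the arm or the gripper's body presses on something with over 40 N, if the wrist force passes 120 N, or if a joint passes its speed limit or range.

## Robot

A 6-joint arm with a two-finger parallel gripper is mounted at the origin on the work surface. World frame = base frame: x ahead of the robot, y to its left, z up, the work surface at z = 0. Lengths are in m, angles in rad, forces in N, time in s.
With the tool pointing down it reaches from about 0.3 to 0.75 m from the base axis. Payload 8.5 kg.
Tool frame: the origin (TCP) lies midway between the tips of the shut fingers; the grasp point (between the pads) lies 19 mm behind it (robot.grasp_offset is the distance from the TCP to the grasp point, in m); z points along the fingers, y is the line along which they close (so a half turn about z gives the same grasp; the last joint's range is limited). The gripper opens to 88 mm and grips with 3 to 60 N. Pads are 18 mm wide; open, the fingers measure 123 mm over their backs; the gripper's body (75 mm by 187 mm) begins 45 mm behind the grasp point.
Start: joints at [-1.508, 0.381, 1.297, -0, 1.464, -0.215], TCP at [0.151, -0.529, 0.239] pointing down, gripper open.
Joint ranges: [-3.11, 3.11], [-0.89, 2.33], [0.22, 2.48], [-1.42, 4.56], [0.17, 2.85], [-2.88, 2.88]. Speed limits (rad/s): [2.39, 2.39, 3.14, 3.14, 3.14, 3.14].

## Interface

Orientations are given as a rotation vector (axis times angle).
In Python, from rig import get_obs, vision, robot gives the robot as it stands.
- The arm moves only by the tool send_rows, never from a script. Its argument "plan" is text: rows parted by semicolons, each of 6 numbers parted by spaces: the shift along the world's x, y, z normalised to -1 to 1, where 1 is 15 cm, then the turn, a rotation vector about the world's x, y, z normalised to -1 to 1, where 1 is 45 degrees. In form: tx ty tz wx wy wz; .... A call has 1 to 12 rows; each row shifts and turns the commanded pose from where the row before left it; what a row does not reach is not made up. A row lasts 1/12 s, in which the tool goes at most 41.7 mm and 7.16 degrees, less where a joint would pass 70% of its speed; a pose out of reach is approached as far as the arm can. A call with a number of a shift or a turn outside -1 to 1 is refused whole. A call with a gripper value outside its range is refused whole. "jaw" is the opening, from -1 (shut) to 1 (fully open), so that 0 is half open, set as the call begins (left out, the last holds). The fingers move at their own pace and stop on an object; "newtons" is the grip in N (left out, the last holds). Time passes only in rows, so rows that do not move let the fingers close. It gives the time, the measured TCP pose, the force, the opening and the grip force at its end, in the units of the state.
- get_obs(): the state, without advancing time (a new reading comes with each control period).
- vision.get_image(name): name is "scene" or "top" or "wrist"; returns a dict with "pixels" (480x640x3 uint8, red, green, blue), "fovy" (degrees; the focal length in pixels is half the picture's height over the tangent of half this angle, whatever the lens; pixels are square), "cx", "cy" (the principal point, pixels), "world_to_cam" (4x4, takes a point from world to camera coordinates). Camera axes: x right, y up, looking along -z (the intrinsics and any distortion apply to the point x, -y, -z); pixel columns grow to the right and rows downward; lengths in m; the calibration is good to about 2 mm. A picture is of the moment at which its call begins. There is no depth.
- robot.hand_in(): hands the job in; it is judged then, once.
The state is a dict: "time_s": time; "joint_positions": joint angles; "joint_vel": joint speeds; "joint_torque": joint torques, N m; "tool_pos": TCP position; "ee_rot": TCP orientation; "wrist_force": force on the tool from outside, world axes, zero at the start; "torque": the same for the moment, N m; "width": opening from 0.0 (shut) to 1.0 (fully open); "finger_force": force on a finger pad.
Only numpy, scipy, OpenCV 4.12 (cv2) and the standard library are available. Lean on these libraries where they do the work, as an engineer would, in place of code of your own. Each camera call takes 0.05 s, during which the arm holds its last target. There are 200 camera calls.

## Working session

There is one attempt and no reset: what is moved stays moved. The work goes in short steps, Python scripts to look and compute and a tool call to move; the robot and the scene stay as the last step left them, time stands still between calls to the robot, and variables do not carry over. Pictures are saved under pics/ and viewed, at most 10 in all, crops included, and the job is handed in when it is done.

Besides the shell and the picture viewer there is one more tool, called after ">>>" by a JSON object that holds its "fn" and its "kwargs". send_rows: Moves the arm, as the interface text tells. Its arguments: {"type":"object","properties":{"plan":{"type":"string"},"jaw":{"type":"number"},"newtons":{"type":"number"}},"required":["plan"]}

```bash
mkdir -p pics
cat > h.py <<'E'
from rig import get_obs, vision, robot
import numpy as np, cv2
def cam(n):
    d=vision.get_image(n); return d
def save(d,f,box=None,s=1):
    im=cv2.cvtColor(np.asarray(d["pixels"]),cv2.COLOR_RGB2BGR)
    if box: im=im[box[1]:box[3],box[0]:box[2]]
    cv2.imwrite(f,cv2.resize(im,None,fx=s,fy=s,interpolation=cv2.INTER_CUBIC))
def ray(d,u,v,z):
    f=240/np.tan(np.radians(d["fovy"])/2); M=np.array(d["world_to_cam"]); R=M[:3,:3]; c=-R.T@M[:3,3]
    r=R.T@np.array([(u-d["cx"])/f,-(v-d["cy"])/f,-1]); return c+r*(z-c[2])/r[2]
E
python3 - <<'E'
from h import *
d=cam("top"); save(d,"pics/top.png"); print({k:v for k,v in d.items() if k!="pixels"})
import pickle; pickle.dump(d,open("top.pkl","wb"))
d=cam("scene"); save(d,"pics/scene.png"); pickle.dump(d,open("scene.pkl","wb"));print({k:v for k,v in d.items() if k!="pixels"})
print(get_obs())
E
```

```text
{'fovy': 57.498254599109615, 'cx': 327.85074358067317, 'cy': 237.43973442731965, 'world_to_cam': array([[-0.00853398, -0.99922571,  0.0384078 , -0.02114441],
       [ 0.99725672, -0.00568039,  0.07380228, -0.51853111],
       [-0.07352696,  0.03893226,  0.99653302, -0.91506382],
       [ 0.        ,  0.        ,  0.        ,  1.        ]])}
{'fovy': 47.005482517207085, 'cx': 319.7053969880284, 'cy': 239.55875341345023, 'world_to_cam': array([[-0.89035991,  0.45503602,  0.01419301,  0.48379102],
       [-0.23385196, -0.4838772 ,  0.84331258,  0.08298806],
       [ 0.39060528,  0.74753266,  0.53723593, -1.31073525],
       [ 0.        ,  0.        ,  0.        ,  1.        ]])}
{'time_s': 0.1, 'joint_positions': array([-1.50831316e+00,  3.81124497e-01,  1.29813554e+00,  2.05808165e-05,
        1.46361848e+00, -2.15322728e-01]), 'joint_vel': array([-1.22244780e-03, -1.49581994e-03, -3.09746783e-03, -2.76298591e-04,
        9.05886698e-04, -4.06062332e-05]), 'joint_torque': array([ 2.89180221e-03, -4.38655829e+01, -2.24909699e+01,  7.14951684e-02,
        3.42999317e-02, -7.91141019e-05]), 'tool_pos': array([ 0.15081052, -0.52866392,  0.2382184 ]), 'ee_rot': array([-3.11006661e+00, -4.34793847e-01, -1.86176443e-04]), 'wrist_force': array([-0.11274687, -0.01887366, -0.23469671]), 'torque': array([ 0.02571878, -0.02338421, -0.02303293]), 'finger_force': 0.0, 'width': 1.0035788942613533}
```

View pics/top.png

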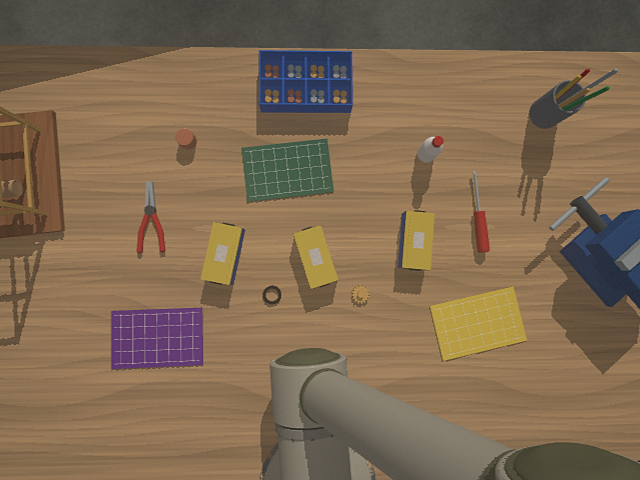

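View pics/scene.png

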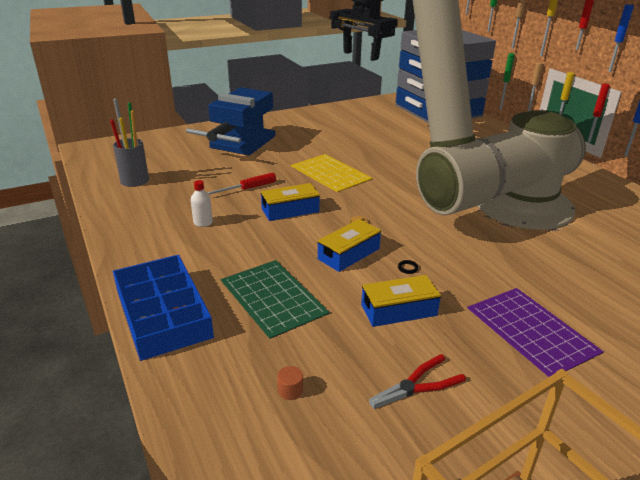

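The top view shows three blue cases with yellow lids at (223,253), (315,257) and (417,240). The look-alikes are the open blue sorter at (305,80) and the vise at (610,250). There are green (287,170), purple (157,338) and yellow (478,323) mats. I choose the three lidded cases and the green mat, and check them in a crop.

Run:
```python
from h import *
import pickle
d=pickle.load(open("top.pkl","rb")); save(d,"pics/crop.png",(190,130,450,310),3)
# lids: yellow-mask, min area rect
hsv=cv2.cvtColor(np.asarray(d["pixels"]),cv2.COLOR_RGB2HSV)
m=cv2.inRange(hsv,(22,130,90),(32,255,255)); m[:,:195]=0;m[:,440:]=0;m[300:]=0
m=cv2.morphologyEx(m,cv2.MORPH_CLOSE,np.ones((15,15)))
for name,mm,z in(("lid",m,.046),("mat",cv2.morphologyEx(cv2.inRange(hsv,(60,60,40),(90,255,200)),cv2.MORPH_CLOSE,np.ones((7,7))),.003)):
  for c in cv2.findContours(mm,cv2.RETR_EXTERNAL,cv2.CHAIN_APPROX_NONE)[0]:
    if cv2.contourArea(c)<800: continue
    w=np.array([ray(d,*p[0],z)[:2] for p in c],np.float32)
    print(name,cv2.minAreaRect(c),"world",cv2.minAreaRect(w))
```

```text
lid ((315.2491760253906, 256.5551452636719), (58.21681594848633, 29.108407974243164), 72.4075698852539) world ((0.47723332047462463, 0.0025186650454998016), (0.12033442407846451, 0.05992031469941139), 17.1099853515625)
lid ((220.9392852783203, 252.99887084960938), (29.707319259643555, 58.961997985839844), 12.380758285522461) world ((0.48583102226257324, 0.19574105739593506), (0.06040901318192482, 0.11998847872018814), 78.06497192382812)
lid ((417.8529357910156, 239.9117431640625), (28.531097412109375, 57.2155876159668), 4.39870548248291) world ((0.5103938579559326, -0.21202519536018372), (0.05981065332889557, 0.1199185773730278), 84.38412475585938)
mat ((287.16461181640625, 169.48171997070312), (53.559295654296875, 85.47401428222656), 83.6598129272461) world ((0.6696765422821045, 0.06213989108800888), (0.11878915131092072, 0.18684159219264984), 6.462228775024414)
```

View pics/crop.png

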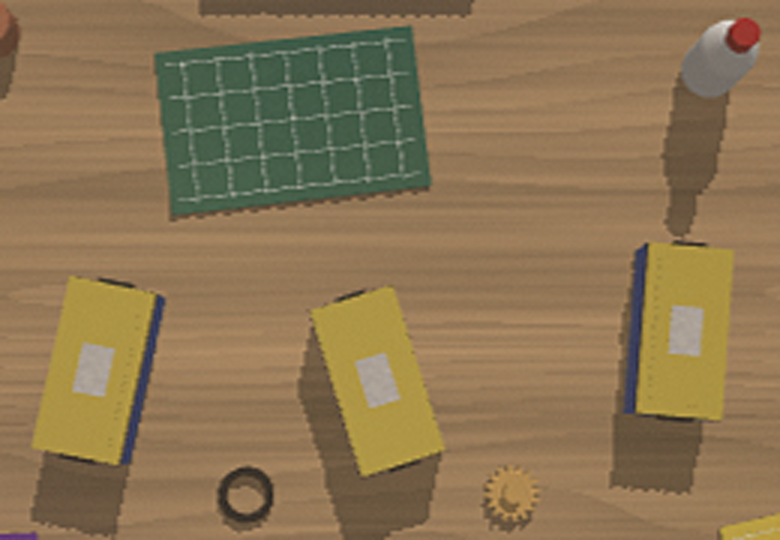

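>>> {"fn": "send_rows", "kwargs": {"plan": "0.199 0.176 0 0 0 -0.04;0.199 0.176 0 0 0 -0.04;0.199 0.176 0 0 0 -0.04;0.199 0.176 0 0 0 -0.04;0.199 0.176 0 0 0 -0.04;0.199 0.176 0 0 0 -0.04;0.199 0.176 0 0 0 -0.04;0.199 0.176 0 0 0 -0.04;0.199 0.176 0 0 0 -0.04;0.199 0.176 0 0 0 -0.04;0.199 0.176 0 0 0 -0.04;0.2 0.176 0 0 0 -0.04", "jaw": 1, "newtons": 35}}

```text
time_s: 1.1
tool_pos: [0.5103, -0.2103, 0.2385]
ee_rot: [-3.137, 0.158, 0.001]
wrist_force: [0.5, -0.5, -0.0]
width: 0.997
finger_force: 0.0
```

>>> {"fn": "send_rows", "kwargs": {"plan": "0 0 -0.2 0 0 0;0 0 -0.2 0 0 0;0 0 -0.2 0 0 0;0 0 0 0 0 0;0 0 0 0 0 0"}}

```text
time_s: 1.52
tool_pos: [0.5089, -0.2119, 0.1483]
ee_rot: [-3.136, 0.156, 0.004]
wrist_force: [-0.3, -0.9, 0.6]
width: 1.003
finger_force: 0.0
```

```bash
cat > w.py <<'E'
from h import *
import sys
from scipy.spatial.transform import Rotation as R
o=get_obs(); x=R.from_rotvec(o["ee_rot"]).as_matrix()
print(o["tool_pos"],"yaw",np.degrees(np.arctan2(x[1,0],x[0,0])),"tilt",np.degrees(np.arccos(-x[2,2])),o["joint_positions"])
d=cam("wrist"); save(d,sys.argv[1])
hsv=cv2.cvtColor(np.asarray(d["pixels"]),cv2.COLOR_RGB2HSV)
m=cv2.morphologyEx(cv2.inRange(hsv,(22,130,90),(32,255,255)),cv2.MORPH_CLOSE,np.ones((25,25)))
for c in cv2.findContours(m,cv2.RETR_EXTERNAL,cv2.CHAIN_APPROX_NONE)[0]:
    if cv2.contourArea(c)<3000: continue
    print(cv2.minAreaRect(c),cv2.minAreaRect(np.array([ray(d,*p[0],.046)[:2] for p in c],np.float32)))
E
python3 w.py pics/w1.png
```

```text
[ 0.50887056 -0.21188516  0.14829271] yaw -5.683093546537533 tilt 0.16060940633205437 [-6.09372830e-01  4.65609884e-01  1.43700407e+00  2.69933725e-05
  1.24178175e+00  1.06060513e+00]
((436.5, 423.5), (43.0, 117.0), 90.0) ((0.3471343517303467, -0.29506364464759827), (0.09832785278558731, 0.04247722029685974), 84.4577865600586)
((39.5, 267.5), (79.0, 93.0), 0.0) ((0.5093235373497009, -0.008108235895633698), (0.0582667700946331, 0.07007098942995071), 84.40753936767578)
((317.0, 234.5), (167.0, 92.0), 90.0) ((0.5108256936073303, -0.21281233429908752), (0.06005587428808212, 0.11948949843645096), 84.39622497558594)
```

View pics/w1.png

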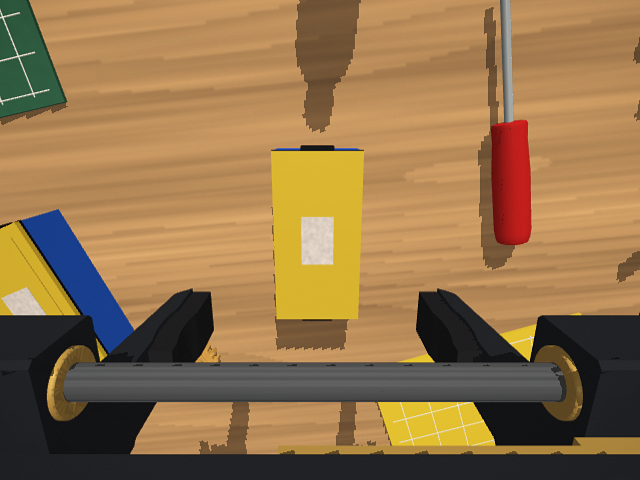

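The wrist view shows case C centred at (317,235) and aligned with the jaws, with the screwdriver at (512,180) well clear. I'll descend and grip.

>>> {"fn": "send_rows", "kwargs": {"plan": "0.01 -0.005 -0.2 0 0 0;0 0 -0.2 0 0 0;0 0 -0.2 0 0 0;0 0 -0.17 0 0 0;0 0 -0.1 0 0 0;0 0 -0.065 0 0 0;0 0 0 0 0 0;0 0 0 0 0 0"}}

```text
time_s: 2.23
tool_pos: [0.5115, -0.2135, 0.0099]
ee_rot: [3.137, -0.156, 0.003]
wrist_force: [-0.1, -0.3, -0.1]
width: 0.998
finger_force: 0.0
```

>>> {"fn": "send_rows", "kwargs": {"plan": "0 0 0 0 0 0;0 0 0 0 0 0;0 0 0 0 0 0;0 0 0 0 0 0;0 0 0 0 0 0;0 0 0 0 0 0", "jaw": -1, "newtons": 35}}

```text
time_s: 2.73
tool_pos: [0.5109, -0.2131, 0.009]
ee_rot: [3.137, -0.156, 0.001]
wrist_force: [-0.8, 0.2, 4.8]
width: 0.677
finger_force: 35.0
```

>>> {"fn": "send_rows", "kwargs": {"plan": "0 0 0.1 0 0 0;0 0 0.2 0 0 0;0 0 0.2 0 0 0;0 0 0.2 0 0 0;0 0 0.2 0 0 0;0 0 0.2 0 0 0;0 0 0.1 0 0 0;0 0 0 0 0 0;0 0 0 0 0 0;0 0 0 0 0 0"}}

```text
time_s: 3.57
tool_pos: [0.5099, -0.2123, 0.1865]
ee_rot: [-3.136, 0.156, 0.005]
wrist_force: [-1.1, -0.2, -4.4]
width: 0.678
finger_force: 35.0
```

```bash
cat > t.py <<'E'
from rig import get_obs
import numpy as np
from scipy.spatial.transform import Rotation as R
o=get_obs(); x=R.from_rotvec(o["ee_rot"]).as_matrix()
np.set_printoptions(precision=4,suppress=True)
print(o["time_s"],o["tool_pos"],"pitch-z",np.degrees(np.arcsin(x[2,0])),"F",o["wrist_force"],"M",o["torque"],"Mcase_y",o["torque"]@(-x[:,1]),"J",o["joint_torque"],"w",o["width"],"yaw",np.degrees(np.arctan2(x[1,0],x[0,0])))
E
python3 t.py
```

```text
3.5667 [ 0.5099 -0.2123  0.1865] pitch-z -0.18652549355103773 F [-1.0655 -0.2178 -4.4248] M [ 0.0662 -0.0043 -0.0035] Mcase_y 0.0022459216904328655 J [  0.0705 -48.7025 -23.1533   0.0542  -0.0698   0.0001] w 0.6780433613227662 yaw -5.686328112855933
```

>>> {"fn": "send_rows", "kwargs": {"plan": "0 0 0 0.015 0.155 0;0 0 0 0.015 0.155 0;0 0 0 0.015 0.155 0;0 0 0 0 0 0;0 0 0 0 0 0;0 0 0 0 0 0;0 0 0 0 0 0;0 0 0 -0.01 -0.1 0;0 0 0 -0.01 -0.1 0;0 0 0 -0.01 -0.1 0;0 0 0 -0.01 -0.1 0;0 0 0 -0.005 -0.065 0"}}

```text
time_s: 4.57
tool_pos: [0.5096, -0.2127, 0.1897]
ee_rot: [3.136, -0.158, 0.01]
wrist_force: [-0.8, -0.1, -4.0]
width: 0.675
finger_force: 35.0
```

>>> {"fn": "send_rows", "kwargs": {"plan": "0 0 0 0 0 0;0 0 0 0 0 0;0 0 0 0 0 0"}}

```text
time_s: 4.82
tool_pos: [0.5105, -0.213, 0.1889]
ee_rot: [3.137, -0.157, -0.001]
wrist_force: [0.9, 0.5, -3.6]
width: 0.679
finger_force: 35.0
```

```bash
python3 t.py
```

```text
4.8167 [ 0.5105 -0.213   0.1889] pitch-z -0.02740739343431546 F [ 0.8817  0.4621 -3.6289] M [ 0.0369  0.054  -0.02  ] Mcase_y 0.05740725491361458 J [ -0.1961 -48.0447 -22.3517   0.0615  -0.0957  -0.0044] w 0.6791047639212161 yaw -5.7156618417130955
```

>>> {"fn": "send_rows", "kwargs": {"plan": "0 0 0 -0.015 -0.155 0;0 0 0 -0.015 -0.155 0;0 0 0 -0.015 -0.155 0;0 0 0 0 0 0;0 0 0 0 0 0;0 0 0 0 0 0;0 0 0 0 0 0;0 0 0 0.01 0.1 0;0 0 0 0.01 0.1 0;0 0 0 0.01 0.1 0;0 0 0 0.01 0.1 0;0 0 0 0.005 0.065 0"}}

```text
time_s: 5.82
tool_pos: [0.5121, -0.2132, 0.1889]
ee_rot: [3.136, -0.156, -0.006]
wrist_force: [1.0, 0.5, -3.5]
width: 0.677
finger_force: 35.0
```

>>> {"fn": "send_rows", "kwargs": {"plan": "0 0 0 0 0 0;0 0 0 0 0 0;0 0 0 0 0 0"}}

```text
time_s: 6.07
tool_pos: [0.5109, -0.2127, 0.1883]
ee_rot: [-3.138, 0.156, -0.001]
wrist_force: [-0.5, -0.4, -4.0]
width: 0.675
finger_force: 35.0
```

```bash
python3 t.py
```

```text
6.0667 [ 0.5109 -0.2127  0.1883] pitch-z 0.04190191418578011 F [-0.508  -0.4154 -3.9523] M [ 0.064  -0.0903 -0.0085] Mcase_y -0.08348649101290687 J [  0.2636 -46.6232 -22.8274   0.0205  -0.0286   0.0126] w 0.6753652120171839 yaw -5.690893260111851
```

```bash
cat > s.py <<'E'
# cheap averaging: each camera call passes 0.05 s while the arm holds
from rig import get_obs, vision
import numpy as np
from scipy.spatial.transform import Rotation as R
np.set_printoptions(precision=3,suppress=True)
M=[];F=[];J=[]
for i in range(8):
    vision.get_image("top"); o=get_obs(); x=R.from_rotvec(o["ee_rot"]).as_matrix()
    M.append(o["torque"]@(-x[:,1])); F.append(o["wrist_force"]); J.append(o["joint_torque"][[1,2,4]])
M=np.array(M)
print(o["time_s"],"M",M,"mean",M.mean(),"F",np.mean(F,0),"sdF",np.std(F,0),"J",np.mean(J,0),"sd",np.std(J,0))
E
python3 s.py
```

```text
6.4667 M [-0.016 -0.013 -0.053  0.041 -0.05  -0.022 -0.047 -0.016] mean -0.022034633011577046 F [-0.242 -0.426 -4.443] sdF [0.384 0.184 0.533] J [-47.004 -22.532  -0.035] sd [0.17  0.058 0.006]
```

>>> {"fn": "send_rows", "kwargs": {"plan": "0 0 0 0.015 0.155 0;0 0 0 0.015 0.155 0;0 0 0 0.015 0.155 0;0 0 0 0 0 0;0 0 0 0 0 0;0 0 0 0 0 0;0 0 0 0 0 0;0 0 0 -0.01 -0.1 0;0 0 0 -0.01 -0.1 0;0 0 0 -0.01 -0.1 0;0 0 0 -0.01 -0.1 0;0 0 0 -0.005 -0.065 0"}}

```text
time_s: 7.47
tool_pos: [0.5097, -0.2127, 0.1898]
ee_rot: [3.136, -0.158, 0.01]
wrist_force: [0.6, 0.1, -3.5]
width: 0.677
finger_force: 35.0
```

>>> {"fn": "send_rows", "kwargs": {"plan": "0 0 0 0 0 0;0 0 0 0 0 0;0 0 0 0 0 0"}}

```text
time_s: 7.72
tool_pos: [0.5106, -0.213, 0.1889]
ee_rot: [3.137, -0.157, -0.001]
wrist_force: [-0.1, 0.0, -4.5]
width: 0.675
finger_force: 35.0
```

```bash
python3 s.py
```

```text
8.1167 M [0.065 0.003 0.045 0.099 0.1   0.001 0.073 0.01 ] mean 0.049563046623045406 F [-0.092 -0.211 -4.152] sdF [0.353 0.412 0.873] J [-47.534 -22.593  -0.089] sd [0.227 0.039 0.006]
```

>>> {"fn": "send_rows", "kwargs": {"plan": "0 0 0 -0.003 -0.03 0;0 0 0 -0.003 -0.03 0;0 0 0 0 0 0;0 0 0 0.003 0.03 0;0 0 0 0.003 0.03 0;0 0 0 0 0 0;0 0 0 0 0 0;0 0 0 0 0 0"}}

```text
time_s: 8.78
tool_pos: [0.5107, -0.2128, 0.1884]
ee_rot: [-3.138, 0.156, -0.0]
wrist_force: [0.7, -0.4, -4.0]
width: 0.677
finger_force: 35.0
```

```bash
python3 s.py
```

```text
9.1833 M [0.072 0.1   0.043 0.004 0.021 0.114 0.05  0.082] mean 0.06080326755772206 F [ 0.041  0.198 -4.069] sdF [0.244 0.432 0.477] J [-47.206 -22.587  -0.099] sd [0.05  0.019 0.001]
```

>>> {"fn": "send_rows", "kwargs": {"plan": "0 0 0 -0.015 -0.155 0;0 0 0 -0.015 -0.155 0;0 0 0 -0.015 -0.155 0;0 0 0 0 0 0;0 0 0 0 0 0;0 0 0 0 0 0;0 0 0 0 0 0;0 0 0 0.01 0.1 0;0 0 0 0.01 0.1 0;0 0 0 0.01 0.1 0;0 0 0 0.01 0.1 0;0 0 0 0.005 0.065 0"}}

```text
time_s: 10.18
tool_pos: [0.5121, -0.2132, 0.1889]
ee_rot: [3.136, -0.157, -0.006]
wrist_force: [0.5, 0.0, -4.1]
width: 0.676
finger_force: 35.0
```

>>> {"fn": "send_rows", "kwargs": {"plan": "0 0 0 0.003 0.03 0;0 0 0 0.003 0.03 0;0 0 0 0 0 0;0 0 0 -0.003 -0.03 0;0 0 0 -0.003 -0.03 0;0 0 0 0 0 0;0 0 0 0 0 0;0 0 0 0 0 0"}}

```text
time_s: 10.85
tool_pos: [0.5109, -0.2129, 0.1886]
ee_rot: [3.137, -0.157, -0.001]
wrist_force: [-0.2, -0.7, -4.8]
width: 0.681
finger_force: 35.0
```

```bash
python3 s.py
```

```text
11.25 M [ 0.047 -0.044 -0.008 -0.056 -0.059  0.009 -0.011 -0.06 ] mean -0.022874393212777188 F [ 0.091  0.33  -4.061] sdF [0.591 0.426 0.423] J [-47.236 -22.54   -0.027] sd [0.047 0.01  0.002]
```

Case C rattles: with the approach direction controlled for, the balance at level shifts 0.084 N m from end to end, and joint 5 confirms it with 0.072. I'll carry it to the green mat.

>>> {"fn": "send_rows", "kwargs": {"plan": "0.04 0.07 0 0 0 0;0.08 0.14 0 0 0 0;0.1 0.173 0 0 0 0;0.105 0.18 0 0 0 0;0.105 0.18 0 0 0 0;0.105 0.18 0 0 0 0;0.105 0.18 0 0 0 0;0.105 0.18 0 0 0 0;0.105 0.18 0 0 0 0;0.1 0.18 0 0 0 0;0.07 0.12 0 0 0 0;0.04 0.07 0 0 0 0"}}

```text
time_s: 12.25
tool_pos: [0.6703, 0.0655, 0.188]
ee_rot: [-3.137, 0.153, 0.0]
wrist_force: [-0.9, 0.1, -4.4]
width: 0.679
finger_force: 35.0
```

>>> {"fn": "send_rows", "kwargs": {"plan": "0 0 -0.05 0 0 0;0 0 -0.08 0 0 0;0 0 -0.08 0 0 0;0 0 -0.06 0 0 0;0 0 -0.04 0 0 0;0 0 0 0 0 0;0 0 0 0 0 0;0 0 0 0 0 0;0 0 0 0 0 0"}}

```text
time_s: 13.0
tool_pos: [0.6699, 0.0619, 0.1428]
ee_rot: [3.138, -0.157, 0.002]
wrist_force: [0.6, -0.1, -4.2]
width: 0.676
finger_force: 35.0
```

```bash
python3 t.py; python3 -c "
from h import *
save(cam('scene'),'pics/end.png')"
```

```text
13.0 [0.6699 0.0619 0.1428] pitch-z 0.07826987848481957 F [ 0.5652 -0.065  -4.2176] M [-0.0001 -0.0213 -0.0105] Mcase_y -0.02121957832350647 J [ -0.0891 -59.9633 -23.237    0.0194  -0.0508  -0.0004] w 0.6763489945419144 yaw -5.7344427516326535
```

View pics/end.png

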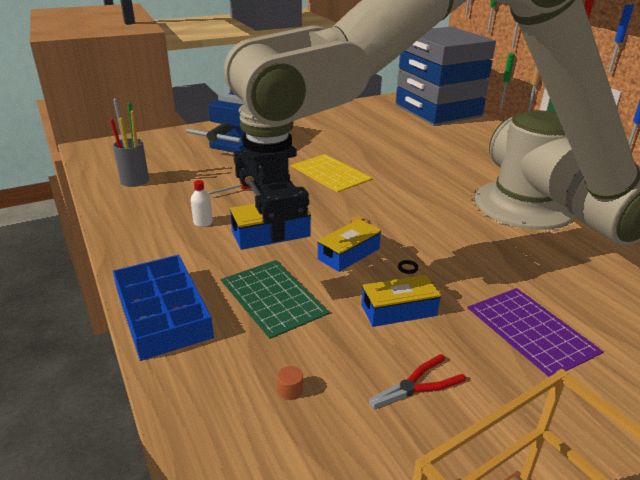

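The scene view shows the case gripped and level at (270,225), above the green mat once its height is allowed for. The other two cases and the tools are untouched.

```bash
python3 -c "
from rig import robot
print(robot.hand_in())"
```

```text
the job is handed in; nothing more can be done
None
```

I handed the job in after about 13 s of robot time, with the rattling case gripped level over the middle of the green mat, its centre about 15–16 cm above the bench; it was the first one I tried (nearest the screwdriver; a 0.084 N m balance shift end to end), so the other two cases were never picked up.

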